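# Close a tub of nuts in the lift-lever lid press

## Robot

A 7-joint arm with a two-finger parallel gripper is mounted at the origin on the work surface. World frame = base frame: x ahead of the robot, y to its left, z up, the work surface at z = 0. Lengths are in m, angles in rad, forces in N, time in s.
With the tool pointing down it reaches from about 0.425 to 0.875 m from the base axis. Payload 4.7 kg.
Tool frame: the origin (TCP) lies at the very end of the fingers, on their centre line; the grasp point (between the pads) lies ctrl.pinch_z behind it (ctrl.pinch_z is the distance from the TCP to the grasp point, in m); x points along the fingers, y is the direction in which the jaws open and shut, and the axes are right-handed (so a half turn about x gives the same grasp; the last joint's range is limited). The gripper opens to 87 mm and grips with 3 to 60 N. Pads are 19 mm wide; open, the fingers measure 117 mm over their backs; the gripper's body (75 mm by 190 mm) begins 51 mm behind the grasp point.
Start: joints at [1.211, 0.321, -0.07, 1.45, 0.023, 1.371, -0.057], TCP at [0.237, -0.605, 0.223] pointing down, gripper open.
Joint ranges: [-2.86, 2.86], [-0.3, 2.09], [-1.38, 1.24], [0.06, 2.45], [-1.56, 4.7], [0.09, 2.05], [-2.69, 2.69]. Speed limits (rad/s): [2.57, 2.57, 3.14, 3.14, 3.14, 3.14, 3.14].

## Interface

Orientations are given as a rotation vector (axis times angle).
In Python, from bench import get_state, get_image, camera_info, order, ctrl gives the robot as it stands.
- The arm moves only by the tool jog_arm, never from a script. Its arguments are lists of equal length, an entry for each row: "claw": the finger opening in mm, from 0 to 87; "xyz": the shift along the tool's x, y, z in mm, a list of three; "roll": the turn about the tool's x in degrees. In form: {"claw": [claw, ...], "xyz": [[tx, ty, tz], ...], "roll": [roll, ...]}. A call has 1 to 5 rows; each row is the pose to reach, as a shift and turn from the pose measured when the call began, along the tool's axes at that moment; what a row does not reach only later rows make up. A row lasts 1/10 s, in which the tool goes at most 50 mm and 8.59 degrees, less where a joint would pass 70% of its speed; a pose out of reach is approached as far as the arm can. A call with a gripper value outside its range is refused whole. The fingers move at their own pace and stop on an object; "force" is the grip in N (left out, the last holds). Time passes only in rows, so rows that repeat a pose let the fingers close. It gives the time, the measured TCP pose, the force and the opening at its end, in the units of the state.
- get_state(): the state, without advancing time (a new reading comes with each control period).
- get_image(name): name is "scene" or "top"; returns (picture, depth): 384x512x3 uint8, red, green, blue; 384x512 float32, m along the optical axis (not along the pixel's ray), 0 where there is no reading.
- camera_info(name): a dict with "intrinsics" (3x3 intrinsics, pixels), "rvec" (rotation vector, rad) and "tvec" (3), from world to camera coordinates, as OpenCV has them. Camera axes: x right, y down, z forward; pixel columns grow to the right and rows downward; lengths in m; the calibration is good to about 2 mm. A picture is of the moment at which its call begins. camera_info takes no time and is no camera call.
- order.close_job(): hands the job in, once; it reports no verdict.
The state is a dict: "time": time; "joint_positions": joint angles; "qd": joint speeds; "joint_torque": joint torques, N m; "position": TCP position; "tool_rot": TCP orientation; "ft_force": force on the tool from outside, world axes, zero at the start; "torque": the same for the moment, N m; "grip_width": opening from 0.0 (shut) to 1.0 (fully open).
Only numpy, scipy, OpenCV 4.12 (cv2) and the standard library are available. Lean on these libraries where they do the work, as an engineer would, in place of code of your own. Each camera call takes 0.05 s, during which the arm holds its last target. There are 200 camera calls.

## Task

Close the orange-labelled tub in the lid press, leaving the other things on the bench alone. Gently push the tub along the bed, under the head, fully home against the two locating pins, then press the red handle of the lift lever down so that its other end tips up and lifts the tub against the head until you feel the lid go fully home: do it only with the press, never pushing the lid by hand, and never force the handle. Hold it firmly pressed for a second, then let the lever come all the way back up.

Things in the scene. Friction and masses are not known exactly. Their poses are not given: they have to be found in the camera images.
- press: Bench lid press, bolted down at a different place and angle each time. Origin: on the bench, straight below the centre of its lift plate. x runs along the bed from its open front (-x) to the two locating pins and the blue column (+x); y points to the lever's red handle (robot side), z up. Bed: 62 mm above the bench, 100 mm wide, x = -145 to +60 mm. Two guide rails stand 12 mm above it, 72 mm apart inside.
- nest (a point): Centre of the round steel lift plate, flush with the bed, 62 mm above the bench. Fixed on the press: it does not rise with the plate. A tub fully home against the two pins (10 mm thick, 20 mm tall, behind the plate) has its centre here. To push it in, keep low on the tub, the hand leaning back towards the front by about 35 degrees, clear of the head.
- boss (a point): Middle of the underside of the boss of the blue arm, 190 mm above the bench, straight over the lift plate; the arm reaches from here to the column (95 to 135 mm to +x). Below hangs the pressure head, a slightly soft black rubber foot 62 mm wide, its underside 83 to 94 mm above the bed: set by its handwheel, different each time, not measured. Spindle and handwheel reach up to 276 mm above the bench.
- lever: The lift lever. Origin: on its pivot, 75 mm to the +y side of the press's origin, 35 mm above the bench. Its inner end, 60 mm from the pivot, lies under the lift plate; the red handle is 120 mm out on the other side. At rest its z axis is upright; pressing the handle tips it about the press's x axis, by up to 0.40 rad. A spring and the load bring it back up when let go.
- handle (a point): Middle of the red handle's top, a flat plate 60 mm (x) by 40 mm (y), 70 mm above the bench at rest; goes down, and outwards by up to 6 mm. Pressing: 4 to 7 N raise the tub, 9 to 12 N slide the lid home, then it stiffens (5 N per mm); 14 to 18 N is a firm press, over 22 N cracks the tub. The lid is home after 16 to 42 mm of travel, depending on the head's setting.
- tub: The tub to close: clear round tub of nuts, orange label, 68 mm in diameter, 68 mm tall without the lid, about 0.25 kg, standing upright on the bed in front of the lift plate between the guide rails. Origin: centre of its underside. It slides with 1 to 2 N; 4 to 8 N sets it home; pushed with more than 18 N it is dented.
- lid: White round lid, 67 mm in diameter, 7 mm thick, set loosely in the mouth of the tub; it keeps to the tub. Origin: centre of its underside; 68 mm above the tub's origin when fully home, 3 to 5 mm more at the start. It moves down only under about 12 N and stays where it is left.
- tub_a: Bystander: closed tub with a green label, 68 mm in diameter, 75 mm tall. Origin: centre of its underside.
- tub_b: Bystander: closed tub with a red label, 68 mm in diameter, 75 mm tall. Origin: centre of its underside.
- lid_stack: Bystander: stack of white lids, 67 mm in diameter, 42 mm tall. Origin: centre of its underside.
- label_roll: Bystander: roll of paper labels standing on its end, 72 mm in diameter, 50 mm tall. Origin: centre of its underside.
- scoop: Bystander: aluminium scoop with a black handle, 185 mm long, 34 mm tall. Origin: on the bench, near its middle.
- marker: Bystander: black marker pen with a red cap, 110 mm long, 14 mm thick, lying. Origin: on the bench, below its middle.
Mind the look-alikes: they are no part of the job. Leave any turquoise or yellow look-alike of the tub alone.

How it is judged:
On the way, in this order (a step that is already met when the one before it is completed fails the run):
1. the tub stands fully home against the locating pins, its lid not yet pressed in (horizontal distance between tub and nest below 0.003 m and z of tub in the frame of press below 0.065 m and z of lid in the frame of tub above 0.0695 m), for 0.1 s.
2. the lid is fully home, the handle kept pressed firmly (more than 8 N) for 0.8 s with the tub lifted (z of lid in the frame of tub below 0.0686 m and contact force between anything else and lever above 8 N and z of tub in the frame of press above 0.067 m), for 0.8 s.
At the end, for the whole second after the job is handed in: The lid is fully home in the tub (within 0.6 mm), the tub stands upright and still on the lowered lift plate within 4 mm of its centre, the lever is all the way back up (within 0.03 rad) (z of lid in the frame of tub below 0.0686 m and horizontal distance between tub and nest below 0.004 m and z of tub in the frame of press below 0.0645 m and angle between tub's own z axis and vertical below 0.05 rad and angle between lever's own z axis and vertical below 0.03 rad and linear speed of tub below 0.01 m/s); the robot touches nothing.
It fails at once if the handle forced with more than 22 N (contact force between anything else and lever above 22 N).
It fails at once if the tub shoved with more than 18 N (contact force between any of the fingers, the arm and tub above 18 N).
It fails at once if the lid pressed by hand (more than 5 N) (contact force between any of the fingers, the arm and lid above 5 N).
It fails at once if the tub tipped over (angle between tub's own z axis and vertical above 0.3 rad).
It fails at once if a bystander moved more than 20 mm (distance of any of tub_a, tub_b, lid_stack, label_roll, scoop, marker from where it was at the start of the episode above 0.02 m).
It also fails if it takes over 67 s, if anything falls off the work surface, if the arm or the gripper's body presses on something with over 40 N, if the wrist force passes 120 N, or if a joint passes its speed limit or range.

## Working session

There is one attempt and no reset: what is moved stays moved. The work goes in short steps, Python scripts to look and compute and a tool call to move; the robot and the scene stay as the last step left them, time stands still between calls to the robot, and variables do not carry over. Pictures are saved under pics/ and viewed, about 8 in all and at most 12, crops included, and the job is handed in when it is done.

Besides the shell and the picture viewer there is one more tool, called after "Request:" as name(argument=value, ...) on one line, values as JSON. jog_arm: Moves the arm, as the interface text tells. Its arguments: {"type":"object","properties":{"claw":{"type":"array"},"xyz":{"type":"array"},"roll":{"type":"array"},"force":{"type":"number"}},"required":["claw","xyz","roll"]}

```bash
ls; mkdir -p pics; python3 - <<'E'
from bench import *
import cv2,numpy as np
for n in("scene","top"):
    p,d=get_image(n); cv2.imwrite(f"pics/{n}0.png",p[:,:,::-1]); np.save(f"pics/{n}0.npy",d)
    i=camera_info(n);print(n,i)
print(get_state(), ctrl.pinch_z)
a=cv2.imread("pics/scene0.png");b=cv2.imread("pics/top0.png")
E
```

```text
pics
scene {'intrinsics': array([[368.4474955 ,   0.        , 256.66404194],
       [  0.        , 368.4474955 , 186.69694446],
       [  0.        ,   0.        ,   1.        ]]), 'rvec': array([ 2.21180792,  1.42729995, -0.43392477]), 'tvec': array([-0.25443262, -0.39426977,  1.42066993])}
top {'intrinsics': array([[443.66340215,   0.        , 259.33892918],
       [  0.        , 443.66340215, 189.88093492],
       [  0.        ,   0.        ,   1.        ]]), 'rvec': array([ 2.18581113, -2.19514199,  0.06775312]), 'tvec': array([-0.01737151,  0.62338871,  1.48942446])}
{'time': 0.1, 'joint_positions': array([ 1.21111911,  0.32175388, -0.07009916,  1.45154087,  0.02262633,
        1.37076356, -0.0569063 ]), 'qd': array([-0.00291671, -0.00084293,  0.00060899, -0.00276388,  0.00030856,
       -0.00026398, -0.00151376]), 'joint_torque': array([-5.04094041e-04, -4.92572057e+01, -4.06045401e-01, -3.13398314e+01,
       -6.41870778e-02,  3.95315664e-02,  7.69318126e-05]), 'position': array([ 0.23711839, -0.60469407,  0.22157382]), 'tool_rot': array([ 2.01734923,  0.38326345, -2.01821388]), 'ft_force': array([-0.28706611, -0.98157733,  0.03076255]), 'torque': array([ 0.00147687, -0.01139752, -0.05236293]), 'grip_width': 0.994730824018287} 0.0187
```

View pics/scene0.png

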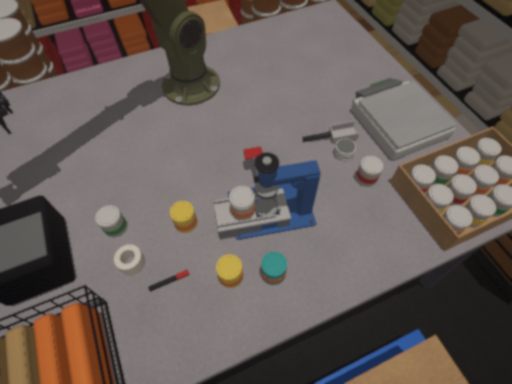

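View pics/top0.png

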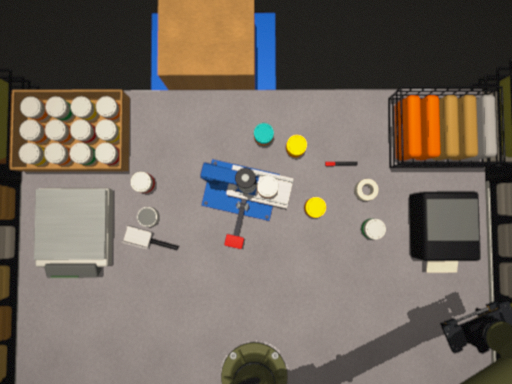

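Candidates: the tub on the bed is at top (268,186) / scene (241,200), white lid and orange label. The look-alikes are yellow at top (297,145) and (316,207), turquoise (264,133), green tub_a (374,229) and red tub_b (142,182). I choose the one on the bed, and check it in a close crop.

```bash
cat > h.py <<'E'
from bench import *
import cv2,numpy as np
from scipy.spatial.transform import Rotation as R
C={n:camera_info(n) for n in("scene","top")}
def cloud(n,d):
    c=C[n];K=c['intrinsics'];v,u=np.mgrid[:384,:512]
    P=np.stack([(u-K[0,2])*d/K[0,0],(v-K[1,2])*d/K[1,1],d],-1)
    return (P-c['tvec'])@cv2.Rodrigues(c['rvec'])[0]
def proj(n,X):
    c=C[n];return cv2.projectPoints(np.float64(X).reshape(-1,3),c['rvec'],c['tvec'],c['intrinsics'],None)[0][:,0]
def grab(n,t):
    p,d=get_image(n);cv2.imwrite(f"pics/{n}{t}.png",p[:,:,::-1]);np.save(f"pics/{n}{t}.npy",d);return p,d
def load(n,t): return cv2.imread(f"pics/{n}{t}.png")[:,:,::-1],np.load(f"pics/{n}{t}.npy")
E
python3 - <<'E'
from h import *
ims=[]
for n,(u0,v0,w,h) in (("scene",(190,130,140,120)),("top",(190,145,120,110))):
    p,d=load(n,0);X=cloud(n,d);hsv=cv2.cvtColor(np.ascontiguousarray(p),cv2.COLOR_RGB2HSV)
    s=np.zeros((384,512),bool);s[v0:v0+h,u0:u0+w]=1; z=X[...,2]
    def rep(l,m,f=np.median):
        m=m&s&(d>0); print(n,l,m.sum(),np.round(np.median(X[m],0),4), 'bbox mid',np.round((X[m].min(0)+X[m].max(0))/2,4)) if m.any() else print(n,l,0)
    red=((hsv[...,0]<6)|(hsv[...,0]>174))&(hsv[...,1]>170)&(hsv[...,2]>100)
    rep('red handle',red&(z>.06)&(z<.08)); 
    rep('wheel',(z>.255)); rep('lidtop',(z>.13)&(z<.145)&(hsv[...,1]<60)&(hsv[...,2]>150))
    bed=(z>.056)&(z<.08)&(hsv[...,1]<70)&(hsv[...,2]>110);rep('bed',bed)
    pts=X[bed&s][:,:2].astype(np.float32)
    r=cv2.minAreaRect(pts*1000);print('bed rect',r)
    bl=(hsv[...,0]>100)&(hsv[...,0]<125)&(hsv[...,1]>120)&(z>.15)&s
    print('blue arm',cv2.minAreaRect((X[bl][:,:2]*1000).astype(np.float32)))
    c=cv2.resize(np.ascontiguousarray(p[v0:v0+h,u0:u0+w,::-1]),None,fx=5,fy=5,interpolation=cv2.INTER_CUBIC)
    cv2.imwrite(f"pics/c_{n}.png",c)
E
```

```text
scene red handle 102 [0.4547 0.0598 0.0705] bbox mid [0.4529 0.062  0.0705]
scene wheel 431 [0.6456 0.0177 0.2756] bbox mid [0.6417 0.0189 0.2755]
scene lidtop 374 [ 0.6289 -0.0467  0.1424] bbox mid [ 0.6275 -0.0466  0.1415]
scene bed 1105 [ 0.6581 -0.0732  0.0629] bbox mid [ 0.5664 -0.0222  0.067 ]
bed rect ((553.8972778320312, -3.9973297119140625), (204.83413696289062, 263.2669372558594), 77.32237243652344)
blue arm ((850.2069702148438, -74.63958740234375), (129.97682189941406, 577.9119873046875), 50.321475982666016)
top red handle 195 [0.4535 0.0635 0.07  ] bbox mid [0.4519 0.0635 0.0694]
top wheel 347 [0.644  0.0205 0.2758] bbox mid [0.6445 0.0206 0.2775]
top lidtop 294 [ 0.6308 -0.0441  0.1419] bbox mid [ 0.6296 -0.0455  0.1386]
top bed 822 [ 0.6135 -0.072   0.063 ] bbox mid [ 0.5902 -0.0222  0.0678]
bed rect ((574.29638671875, -6.995857238769531), (204.26902770996094, 224.3197479248047), 76.99507141113281)
blue arm ((633.0562744140625, 47.08750915527344), (225.40771484375, 92.3986587524414), 55.20549774169922)
```

View pics/c_scene.png

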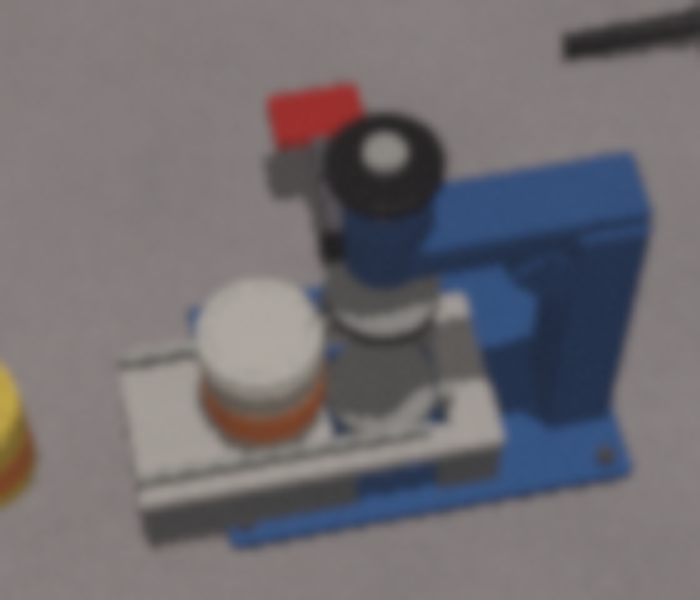

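View pics/c_top.png

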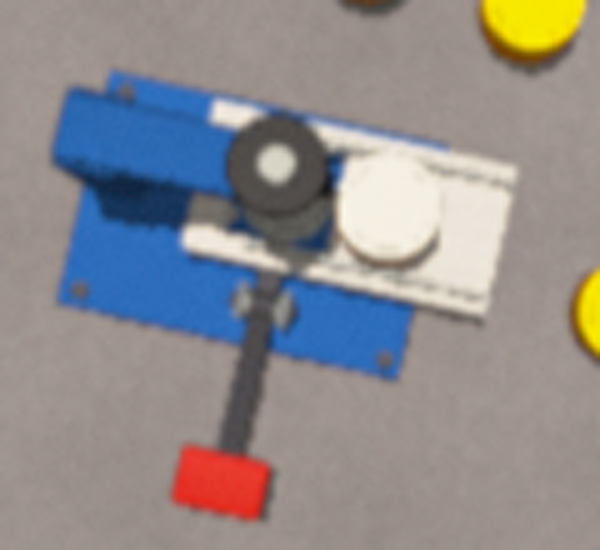

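Request:
jog_arm(claw=[0, 0, 0, 0, 0], xyz=[[-10, -34, 32], [-20, -68, 65], [-30, -102, 98], [-40, -136, 130], [-50, -170, 162]], roll=[0, 0, 0, 0, 0])

```text
time: 0.6
position: [0.0226, -0.5043, 0.2718]
tool_rot: [2.018, 0.384, -2.018]
ft_force: [-0.7, -1.0, 0.3]
grip_width: 0.63
```

Request:
jog_arm(claw=[0, 0, 0, 0, 0], xyz=[[0, -34, 32], [0, -68, 65], [0, -102, 98], [0, -120, 110], [0, -120, 110]], roll=[0, 0, 0, 0, 0])

```text
time: 1.1
position: [-0.1272, -0.4309, 0.2721]
tool_rot: [2.022, 0.378, -2.023]
ft_force: [0.6, -0.1, 0.1]
grip_width: 0.172
```

Request:
jog_arm(claw=[0, 0, 0, 0, 0], xyz=[[0, -40, -25], [0, -80, -51], [0, -120, -77], [0, -160, -102], [0, -160, -102]], roll=[0, 0, 0, 0, 0])

```text
time: 1.6
position: [-0.109, -0.3279, 0.244]
tool_rot: [2.091, 0.421, -2.004]
ft_force: [-1.5, 0.7, 1.2]
grip_width: 0.005
```

```bash
cat >> h.py <<'E'
def show():
    s=get_state();M=R.from_rotvec(s['tool_rot']).as_matrix();x=M[:,0]
    print('t',s['time'],'q',s['joint_positions'].round(3),'p',s['position'].round(4),'f',s['ft_force'].round(2));print(M.round(3).tolist(),'tilt',np.degrees(np.arccos(-x[2])).round(1),'az',np.degrees(np.arctan2(x[1],x[0])).round(1));return s,M
E
python3 -c "from h import *;show()"
```

```text
t 1.6 q [ 1.991 -0.295 -0.127  2.031 -0.051  1.467  0.662] p [-0.109  -0.3279  0.244 ] f [-1.51  0.67  1.24]
[[0.032, 0.349, -0.937], [0.057, -0.936, -0.347], [-0.998, -0.042, -0.05]] tilt 3.7 az 60.8
```

```bash
cat >> h.py <<'E'
def w2t(d): # world delta mm -> tool
    return (R.from_rotvec(get_state()['tool_rot']).inv().apply(d)).round(1)
E
python3 -c "
from h import *
print(w2t([70,200,0]),w2t([70,200,100]))"
```

```text
[  13.6 -162.8 -135. ] [ -86.2 -167.  -139.9]
```

Request:
jog_arm(claw=[0, 0, 0, 0, 0], xyz=[[3, -41, -34], [7, -82, -68], [10, -122, -101], [14, -163, -135], [14, -163, -135]], roll=[0, 0, 0, 0, 0])

```text
time: 2.1
position: [-0.0685, -0.241, 0.1624]
tool_rot: [2.244, 0.601, -2.019]
ft_force: [-2.8, 0.9, 0.7]
grip_width: 0.007
```

```bash
python3 -c "
from h import *
show();print(w2t([0,200,0]),w2t([0,0,100]),w2t([100,0,0]))"
```

```text
t 2.1 q [ 2.054 -0.3   -0.242  2.217 -0.071  1.47   0.602] p [-0.0685 -0.241   0.1624] f [-2.77  0.85  0.65]
[[0.064, 0.326, -0.943], [0.243, -0.922, -0.302], [-0.968, -0.209, -0.138]] tilt 14.5 az 75.2
[  48.5 -184.4  -60.5] [-96.8 -20.9 -13.8] [  6.4  32.6 -94.3]
```

Request:
jog_arm(claw=[0, 0, 0, 0, 0], xyz=[[-20, -36, -10], [-45, -75, -23], [-75, -115, -35], [-75, -115, -35], [-75, -115, -35]], roll=[0, 0, 0, 0, 0])

```text
time: 2.6
position: [-0.0621, -0.1965, 0.1729]
tool_rot: [2.363, 0.72, -1.916]
ft_force: [1.0, 0.2, 0.7]
grip_width: 0.003
```

```bash
python3 -c "
from h import *
show();print(w2t([0,200,0]),w2t([0,0,100]),w2t([100,0,0]))"
```

```text
t 2.6 q [ 1.948 -0.301 -0.095  2.231 -0.067  1.585  0.648] p [-0.0621 -0.1965  0.1729] f [0.97 0.2  0.72]
[[0.143, 0.357, -0.923], [0.339, -0.894, -0.294], [-0.93, -0.271, -0.249]] tilt 21.6 az 67.2
[  67.8 -178.8  -58.7] [-93.  -27.1 -24.9] [ 14.3  35.7 -92.3]
```

Request:
jog_arm(claw=[0, 0, 0, 0, 0], xyz=[[-30, -40, -14], [-60, -80, -28], [-90, -120, -42], [-90, -120, -42], [-90, -120, -42]], roll=[0, 0, 0, 0, 0])

```text
time: 3.1
position: [-0.0747, -0.1707, 0.2068]
tool_rot: [-2.387, -0.771, 1.833]
ft_force: [-1.7, 0.0, 0.3]
grip_width: 0.004
```

```bash
python3 -c "
from h import *
show();print(w2t([0,200,0]),w2t([0,0,100]),w2t([100,0,0]))"
```

```text
t 3.1 q [ 2.13  -0.301 -0.181  2.183 -0.065  1.712  0.74 ] p [-0.0747 -0.1707  0.2068] f [-1.65  0.02  0.3 ]
[[0.181, 0.36, -0.915], [0.402, -0.876, -0.266], [-0.898, -0.32, -0.303]] tilt 26.1 az 65.8
[  80.3 -175.3  -53.2] [-89.8 -32.  -30.3] [ 18.1  36.  -91.5]
```

Request:
jog_arm(claw=[0, 0, 0, 0, 0], xyz=[[-30, -36, 1], [-60, -72, 2], [-95, -112, 2], [-95, -112, 2], [-95, -112, 2]], roll=[0, 0, 0, 0, 0])

```text
time: 3.6
position: [-0.1422, -0.1306, 0.3092]
tool_rot: [-2.387, -0.833, 1.721]
ft_force: [1.1, 0.1, -0.4]
grip_width: 0.0
```

```bash
python3 -c "
from h import *
show();print(w2t([0,200,0]),w2t([0,0,100]),w2t([100,0,0]))"
```

```text
t 3.6 q [ 2.726 -0.3   -0.472  1.985  0.022  1.951  1.08 ] p [-0.1422 -0.1306  0.3092] f [ 1.12  0.08 -0.45]
[[0.219, 0.378, -0.9], [0.471, -0.848, -0.241], [-0.854, -0.371, -0.364]] tilt 31.3 az 65.0
[  94.2 -169.7  -48.2] [-85.4 -37.1 -36.4] [ 21.9  37.8 -90. ]
```

Request:
jog_arm(claw=[0, 0, 0, 0, 0], xyz=[[-1, 35, -34], [-2, 70, -68], [-3, 106, -101], [-4, 141, -135], [-5, 176, -168]], roll=[0, 0, 0, 0, 0])

```text
time: 4.1
position: [0.0576, -0.2322, 0.3092]
tool_rot: [-2.387, -0.836, 1.722]
ft_force: [-1.2, -1.8, -0.8]
grip_width: 0.004
```

```bash
python3 -c "
from h import *
show();print(w2t([0,200,0]),w2t([0,0,100]),w2t([100,0,0]))"
```

```text
t 4.1 q [ 2.244 -0.235 -0.572  1.93  -0.293  1.933  0.459] p [ 0.0576 -0.2322  0.3092] f [-1.23 -1.81 -0.79]
[[0.218, 0.379, -0.899], [0.471, -0.848, -0.243], [-0.854, -0.371, -0.364]] tilt 31.3 az 65.1
[  94.3 -169.5  -48.7] [-85.4 -37.1 -36.4] [ 21.8  37.9 -89.9]
```

Request:
jog_arm(claw=[0, 0, 0, 0, 0], xyz=[[8, 23, -41], [15, 46, -82], [22, 69, -123], [15, 10, -103], [7, -60, -80]], roll=[0, 0, 0, 0, 0])

```text
time: 4.6
position: [0.1546, -0.2082, 0.3328]
tool_rot: [-2.382, -0.823, 1.732]
ft_force: [-0.1, -0.8, 1.0]
grip_width: 0.006
```

```bash
python3 -c "
from h import *
show();print(w2t([0,200,0]),w2t([0,0,100]),w2t([100,0,0]))"
```

```text
t 4.6 q [ 2.004 -0.295 -0.552  1.921 -0.429  1.941  0.211] p [ 0.1546 -0.2082  0.3328] f [-0.14 -0.78  0.99]
[[0.215, 0.371, -0.903], [0.466, -0.852, -0.239], [-0.858, -0.37, -0.356]] tilt 30.9 az 65.3
[  93.2 -170.4  -47.8] [-85.8 -37.  -35.6] [ 21.5  37.1 -90.3]
```

Request:
jog_arm(claw=[0, 0, 0, 0, 0], xyz=[[-6, -48, 16], [-12, -96, 33], [-18, -140, 48], [-21, -169, 58], [-21, -169, 58]], roll=[0, 0, 0, 0, 0])

```text
time: 5.1
position: [0.1106, -0.1858, 0.3465]
tool_rot: [-2.358, -0.885, 1.702]
ft_force: [0.0, 0.7, -0.6]
grip_width: 0.006
```

```bash
python3 -c "
from h import *
show();print(w2t([0,200,0]),w2t([0,0,100]),w2t([100,0,0]))"
```

```text
t 5.1 q [ 1.788 -0.3   -0.298  1.941 -0.351  2.008  0.246] p [ 0.1106 -0.1858  0.3465] f [ 0.05  0.7  -0.63]
[[0.205, 0.393, -0.896], [0.507, -0.826, -0.246], [-0.837, -0.404, -0.369]] tilt 33.2 az 68.0
[ 101.5 -165.2  -49.2] [-83.7 -40.4 -36.9] [ 20.5  39.3 -89.6]
```

Request:
jog_arm(claw=[0, 0, 0, 0, 0], xyz=[[14, 17, -39], [28, 34, -78], [42, 52, -117], [56, 69, -156], [70, 86, -195]], roll=[-8, -16, -24, -32, -40])

```text
time: 5.6
position: [0.336, -0.1722, 0.3248]
tool_rot: [2.06, 1.289, -1.175]
ft_force: [-0.3, -1.0, 0.0]
grip_width: 0.003
```

```bash
python3 -c "
from h import *
s,M=show();print(w2t(1000*(np.array([.605,-.155,.25])-s['position'])))"
```

```text
t 5.6 q [ 1.527 -0.139 -0.576  1.845 -0.558  1.739  0.454] p [ 0.336  -0.1722  0.3248] f [-0.28 -1.04  0.02]
[[0.205, 0.88, -0.428], [0.508, -0.469, -0.722], [-0.837, -0.069, -0.543]] tilt 33.2 az 68.0
[126.5 233.9 -86.9]
```

Request:
jog_arm(claw=[0, 0, 0, 0, 0], xyz=[[22, 40, -15], [44, 80, -30], [66, 121, -45], [88, 162, -60], [110, 203, -76]], roll=[-3, -5, -7, -7, -7])

```text
time: 6.1
position: [0.5721, -0.1555, 0.2594]
tool_rot: [1.973, 1.329, -1.067]
ft_force: [-0.0, -1.1, 0.2]
grip_width: 0.006
```

```bash
cat >> h.py <<'E'
N=np.array([.6445,.0195]);PX=np.array([.219,.976]);PY=np.array([-.976,.219])
def pw(x,y,z): return np.r_[N+x*PX+y*PY,z]
def go(x,y,z):
    s,M=show();p=s['position'];q=p[:2]-N;print('press',(q@PX).round(4),(q@PY).round(4));print('tool mm',w2t(1000*(pw(x,y,z)-p)))
E
python3 -c "
from h import *
go(-.135,0,.15);go(-.122,0,.074);print(pw(-.122,0,.074))
X=cloud('top',load('top',0)[1]);print(X[207,316],X[145,297])"
```

```text
t 6.1 q [ 1.206  0.328 -0.791  1.583 -0.356  1.372  0.13 ] p [ 0.5721 -0.1555  0.2594] f [-0.04 -1.11  0.17]
[[0.205, 0.926, -0.317], [0.509, -0.377, -0.774], [-0.836, -0.003, -0.549]] tilt 33.3 az 68.1
press -0.1866 0.0323
tool mm [122.2  23.6  13. ]
t 6.1 q [ 1.206  0.328 -0.791  1.583 -0.356  1.372  0.13 ] p [ 0.5721 -0.1555  0.2594] f [-0.04 -1.11  0.17]
[[0.205, 0.926, -0.317], [0.509, -0.377, -0.774], [-0.836, -0.003, -0.549]] tilt 33.3 az 68.1
press -0.1866 0.0323
tool mm [192.8  21.7  44. ]
[ 0.617782 -0.099572  0.074   ]
[ 0.56301343 -0.20452832  0.07738571] [ 0.76716931 -0.14453176  0.07699074]
```

Request:
jog_arm(claw=[0, 0, 0, 0, 0], xyz=[[40, 8, 4], [81, 16, 9], [122, 24, 13], [155, 23, 28], [155, 23, 28]], roll=[0, 0, 0, 0, 0])

```text
time: 6.6
position: [0.6133, -0.1026, 0.1095]
tool_rot: [1.971, 1.342, -1.071]
ft_force: [-1.8, 0.1, 0.0]
grip_width: 0.005
```

```bash
python3 -c "
from h import *
go(-.122,0,.076)
p,d=grab('scene',1);c=cv2.resize(np.ascontiguousarray(p[130:250,170:330,::-1]),None,fx=5,fy=5,interpolation=cv2.INTER_CUBIC);cv2.imwrite('pics/c1.png',c)"
```

```text
t 6.6 q [ 1.062  0.506 -0.769  1.707 -0.275  1.07   0.108] p [ 0.6133 -0.1026  0.1095] f [-1.78  0.05  0.03]
[[0.196, 0.928, -0.318], [0.515, -0.373, -0.772], [-0.834, -0.013, -0.551]] tilt 33.4 az 69.2
press -0.126 0.0037
tool mm [30.4  3.4 14.7]
```

View pics/c1.png

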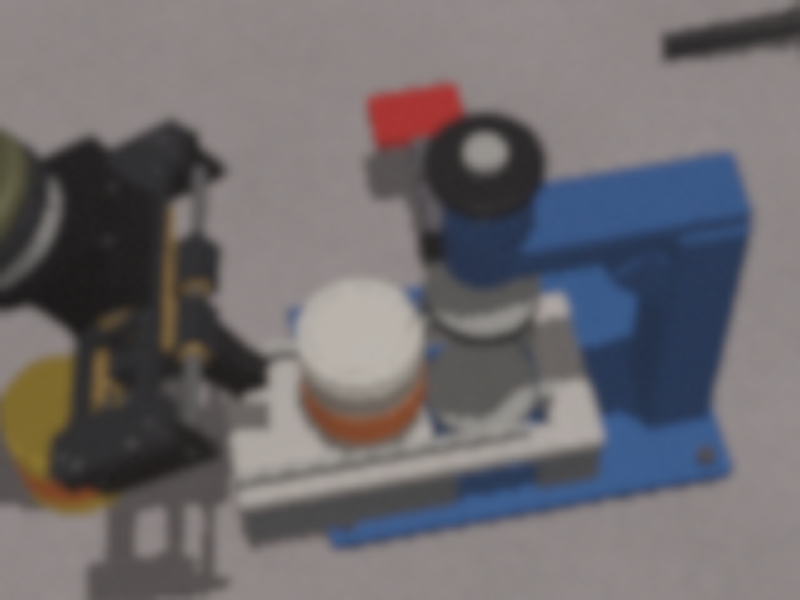

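Request:
jog_arm(claw=[0, 0, 0], xyz=[[15, 2, 7], [30, 3, 15], [30, 3, 15]], roll=[0, 0, 0])

```text
time: 6.95
position: [0.618, -0.1019, 0.0775]
tool_rot: [1.973, 1.338, -1.071]
ft_force: [-0.5, 0.0, 0.6]
grip_width: 0.004
```

```bash
python3 -c "
from h import *
go(-.112,0,.076);go(-.07,0,.076)"
```

```text
t 6.95 q [ 1.042  0.551 -0.754  1.72  -0.256  1.015  0.117] p [ 0.618  -0.1019  0.0775] f [-0.49  0.01  0.56]
[[0.198, 0.927, -0.319], [0.514, -0.375, -0.771], [-0.835, -0.011, -0.551]] tilt 33.4 az 68.9
press -0.1243 -0.0008
tool mm [ 7.8 -2.7 -9.1]
t 6.95 q [ 1.042  0.551 -0.754  1.72  -0.256  1.015  0.117] p [ 0.618  -0.1019  0.0775] f [-0.49  0.01  0.56]
[[0.198, 0.927, -0.319], [0.514, -0.375, -0.771], [-0.835, -0.011, -0.551]] tilt 33.4 az 68.9
press -0.1243 -0.0008
tool mm [ 30.7  -9.6 -43.6]
```

Request:
jog_arm(claw=[0, 0, 0, 0, 0], xyz=[[5, -2, -6], [9, -3, -12], [13, -4, -18], [17, -5, -24], [21, -6, -30]], roll=[0, 0, 0, 0, 0])

```text
time: 7.45
position: [0.6265, -0.0654, 0.0769]
tool_rot: [1.972, 1.337, -1.071]
ft_force: [-1.3, -2.2, 0.5]
grip_width: 0.007
```

```bash
python3 -c "
from h import *
go(-.055,0,.076)"
```

```text
t 7.45 q [ 0.999  0.539 -0.768  1.744 -0.264  0.973  0.073] p [ 0.6265 -0.0654  0.0769] f [-1.29 -2.15  0.52]
[[0.199, 0.927, -0.318], [0.513, -0.375, -0.772], [-0.835, -0.01, -0.55]] tilt 33.4 az 68.8
press -0.0868 -0.001
tool mm [ 17.9  -6.2 -25.5]
```

Request:
jog_arm(claw=[0, 0, 0, 0, 0], xyz=[[4, -1, -5], [8, -2, -10], [11, -4, -15], [15, -5, -20], [18, -6, -26]], roll=[0, 0, 0, 0, 0])

```text
time: 7.95
position: [0.6331, -0.0355, 0.0765]
tool_rot: [1.973, 1.334, -1.073]
ft_force: [-1.9, -4.4, 1.3]
grip_width: 0.003
```

```bash
python3 -c "
from h import *
go(-.040,0,.076)
ims=[]
for n,(u,v) in (('scene',(190,140)),('top',(190,140))):
    p,d=grab(n,2);ims.append(cv2.resize(np.ascontiguousarray(p[v:v+120,u:u+100,::-1]),None,fx=4,fy=4,interpolation=cv2.INTER_CUBIC))
cv2.imwrite('pics/c2.png',np.hstack(ims))"
```

```text
t 7.95 q [ 0.961  0.529 -0.777  1.76  -0.268  0.939  0.033] p [ 0.6331 -0.0355  0.0765] f [-1.94 -4.36  1.35]
[[0.2, 0.926, -0.32], [0.511, -0.377, -0.772], [-0.836, -0.009, -0.549]] tilt 33.3 az 68.6
press -0.0562 -0.0009
tool mm [  9.1  -3.6 -12.9]
```

View pics/c2.png

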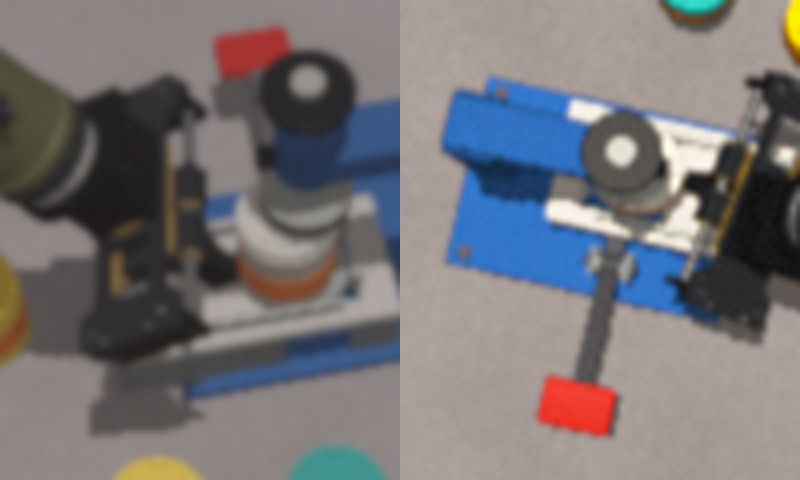

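The tub (scene crop 290,250) is nearly under the head, and the hand is clear of it. The last millimetres go in small steps, watching the force.

Request:
jog_arm(claw=[0, 0, 0], xyz=[[2, -0.7, -2.5], [3.5, -1.4, -5], [4.5, -1.8, -6.5]], roll=[0, 0, 0])

```text
time: 8.35
position: [0.6345, -0.0243, 0.0766]
tool_rot: [1.972, 1.338, -1.069]
ft_force: [-1.7, -2.5, 0.6]
grip_width: 0.005
```

Request:
jog_arm(claw=[0, 0], xyz=[[1, -0.4, -1.6], [1.5, -0.6, -2.4]], roll=[0, 0])

```text
time: 8.55
position: [0.6348, -0.023, 0.0764]
tool_rot: [1.971, 1.336, -1.071]
ft_force: [-2.4, -7.9, 3.8]
grip_width: 0.005
```

Request:
jog_arm(claw=[0, 0], xyz=[[0.3, -0.1, -0.4], [0.3, -0.1, -0.4]], roll=[0, 0])

```text
time: 8.75
position: [0.6348, -0.0234, 0.0764]
tool_rot: [1.971, 1.335, -1.072]
ft_force: [-2.9, -3.5, 2.9]
grip_width: 0.007
```

```bash
python3 -c "
from h import *
go(-.042,0,.076)
for n in('scene','top'):
    p,d=grab(n,3);X=cloud(n,d);z=X[...,2];m=(z>.075)&(z<.144)&(np.hypot(X[...,0]-N[0],X[...,1]-N[1])<.05)&(p.min(-1)>150)
    print(n,m.sum(),np.median(z[m]))
p=cv2.imread('pics/scene3.png')
cv2.imwrite('pics/c3.png',cv2.resize(p[160:225,225:305],None,fx=8,fy=8,interpolation=cv2.INTER_CUBIC))"
```

```text
t 8.75 q [ 0.945  0.526 -0.782  1.766 -0.269  0.927  0.018] p [ 0.6348 -0.0234  0.0764] f [-2.93 -3.45  2.86]
[[0.199, 0.927, -0.319], [0.511, -0.376, -0.773], [-0.836, -0.009, -0.548]] tilt 33.3 az 68.7
press -0.044 0.0001
tool mm [ 1.4 -0.2 -1.4]
scene 25 0.14124474852406477
top 12 0.08769113123778015
```

View pics/c3.png

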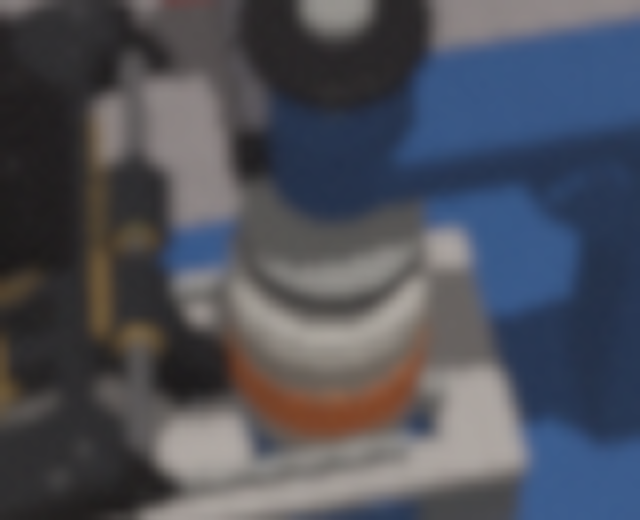

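Request:
jog_arm(claw=[0, 0, 0], xyz=[[1, -0.3, -1.2], [1.4, -0.4, -1.9], [1.4, -0.4, -1.9]], roll=[0, 0, 0])

```text
time: 9.15
position: [0.6349, -0.0231, 0.0762]
tool_rot: [1.97, 1.333, -1.074]
ft_force: [-4.5, -8.9, 4.7]
grip_width: 0.004
```

Request:
jog_arm(claw=[0, 0, 0, 0, 0], xyz=[[-3, 1, 5], [-14, 4, 21], [-30, 9, 45], [-55, 12, 65], [-95, 12, 65]], roll=[0, 0, 0, 0, 0])

```text
time: 9.65
position: [0.6034, -0.1291, 0.117]
tool_rot: [1.973, 1.336, -1.081]
ft_force: [1.2, -0.3, -0.5]
grip_width: 0.005
```

```bash
python3 -c "
from h import *
go(-.10,.195,.2)
p,d=grab('top',4);grab('scene',4);X=cloud('top',d);z=X[...,2]
hsv=cv2.cvtColor(p,cv2.COLOR_RGB2HSV);red=((hsv[...,0]<6)|(hsv[...,0]>174))&(hsv[...,1]>170)&(hsv[...,2]>100)&(z>.06)&(z<.08)
print(red.sum(),np.median(X[red],0),cv2.minAreaRect((X[red][:,:2]*1000).astype(np.float32)))"
```

```text
t 9.65 q [ 1.096  0.5   -0.759  1.691 -0.272  1.109  0.13 ] p [ 0.6034 -0.1291  0.117 ] f [ 1.25 -0.33 -0.49]
[[0.195, 0.925, -0.325], [0.511, -0.379, -0.771], [-0.837, -0.016, -0.547]] tilt 33.2 az 69.1
press -0.154 0.0076
tool mm [ -55.  -195.1  -62.1]
193 [0.45336519 0.06328632 0.07050162] ((453.38604736328125, 63.736419677734375), (57.2627067565918, 37.477542877197266), 77.5797348022461)
```

```bash
python3 -c "
from h import *
from scipy.optimize import least_squares
for t in (0,4):
    p,d=load('scene',t);X=cloud('scene',d);hsv=cv2.cvtColor(np.ascontiguousarray(p),cv2.COLOR_RGB2HSV)
    m=(hsv[...,0]<16)&(hsv[...,1]>130)&(X[...,2]>.07)&(X[...,2]<.125);m[:165]=0;m[230:]=0;m[:,:225]=0;m[:,310:]=0
    P=X[m][:,:2];r=least_squares(lambda c:np.hypot(*(P-c[:2]).T)-.034,P.mean(0)+[-.02,.01],loss='soft_l1',f_scale=.001)
    q=r.x-N;print(t,m.sum(),r.x,q@PX,q@PY,np.median(abs(r.fun)))
"
```

```text
0 73 [ 0.62720523 -0.04551322] -0.06724045533491131 0.0026417956941773946 0.0004930336696693169
4 71 [0.64302729 0.01840796] -0.0013883570867800304 0.001198212689742188 0.0005748106501323041
```

Request:
jog_arm(claw=[0, 0, 0, 0, 0], xyz=[[-30, -20, -20], [-55, -60, -40], [-55, -105, -50], [-55, -150, -56], [-55, -195, -62]], roll=[0, 0, 0, 0, 0])

```text
time: 10.25
position: [0.4353, -0.0363, 0.2033]
tool_rot: [1.976, 1.323, -1.073]
ft_force: [-1.9, -0.4, 0.6]
grip_width: 0.003
```

```bash
python3 -c "
from h import *
go(.0,.195,.1)"
```

```text
t 10.25 q [ 1.405 -0.118 -0.848  2.057 -0.677  1.343  0.391] p [ 0.4353 -0.0363  0.2033] f [-1.9  -0.38  0.6 ]
[[0.207, 0.924, -0.322], [0.506, -0.383, -0.773], [-0.837, -0.004, -0.547]] tilt 33.1 az 67.8
press -0.1003 0.192
tool mm [140.3 -19.9 -25.7]
```

Request:
jog_arm(claw=[0, 0, 0, 0, 0], xyz=[[40, -10, -20], [75, -20, -40], [100, -22, -40], [130, -22, -32], [143, -22, -31]], roll=[0, 0, 0, 0, 0])

```text
time: 10.75
position: [0.4527, 0.0701, 0.0985]
tool_rot: [1.974, 1.327, -1.074]
ft_force: [-0.4, -0.1, 0.4]
grip_width: 0.006
```

```bash
python3 -c "
from h import *
go(.007,.197,.084);print(w2t([0,0,-10]))"
```

```text
t 10.75 q [ 1.291e+00 -2.000e-03 -1.038e+00  2.220e+00 -7.160e-01  9.750e-01
  2.900e-01] p [0.4527 0.0701 0.0985] f [-0.38 -0.12  0.37]
[[0.203, 0.925, -0.322], [0.507, -0.38, -0.773], [-0.837, -0.006, -0.546]] tilt 33.1 az 68.2
press 0.0074 0.1983
tool mm [12.   1.3  8.1]
[8.4 0.1 5.5]
```

Request:
jog_arm(claw=[0, 0, 0, 0, 0], xyz=[[6.5, 0, 4.5], [13, 0, 8.5], [18, 0, 12], [21.5, 0, 14], [25, 0, 16.5]], roll=[0, 0, 0, 0, 0])

```text
time: 11.25
position: [0.4519, 0.0702, 0.0686]
tool_rot: [1.974, 1.329, -1.075]
ft_force: [-5.7, -0.5, 5.6]
grip_width: 0.008
```

Request:
jog_arm(claw=[0, 0, 0, 0], xyz=[[2.5, 0, 1.6], [5, 0, 3.3], [7.5, 0, 5], [10, 0, 6.5]], roll=[0, 0, 0, 0])

```text
time: 11.65
position: [0.4504, 0.0708, 0.0565]
tool_rot: [1.972, 1.334, -1.076]
ft_force: [-4.2, -0.3, 4.4]
grip_width: 0.006
```

Request:
jog_arm(claw=[0, 0, 0], xyz=[[1.5, -2, 1.3], [3.5, -2, 2.5], [5, -2, 3.6]], roll=[0, 0, 0])

```text
time: 11.95
position: [0.4497, 0.0711, 0.0513]
tool_rot: [1.974, 1.332, -1.075]
ft_force: [-2.4, -1.0, 12.0]
grip_width: 0.007
```

Request:
jog_arm(claw=[0, 0, 0], xyz=[[1.8, -0.3, 1.2], [3.5, -0.5, 2.3], [5, -0.5, 3.3]], roll=[0, 0, 0])

```text
time: 12.25
position: [0.4495, 0.0712, 0.046]
tool_rot: [1.975, 1.333, -1.074]
ft_force: [-4.4, -1.2, 11.6]
grip_width: 0.006
```

Request:
jog_arm(claw=[0, 0], xyz=[[1.7, -0.8, 1.2], [3.2, -0.8, 2.2]], roll=[0, 0])

```text
time: 12.45
position: [0.4493, 0.0713, 0.0429]
tool_rot: [1.976, 1.333, -1.074]
ft_force: [-3.7, -2.5, 11.9]
grip_width: 0.005
```

Request:
jog_arm(claw=[0, 0], xyz=[[1.5, -0.3, 1], [2.7, -0.3, 1.8]], roll=[0, 0])

```text
time: 12.65
position: [0.4493, 0.0713, 0.0405]
tool_rot: [1.976, 1.334, -1.073]
ft_force: [-6.3, -3.6, 15.9]
grip_width: 0.006
```

Request:
jog_arm(claw=[0, 0], xyz=[[1.2, -0.7, 0.8], [1.2, -0.7, 0.8]], roll=[0, 0])

```text
time: 12.85
position: [0.4494, 0.0714, 0.0403]
tool_rot: [1.977, 1.335, -1.072]
ft_force: [-6.4, -3.8, 17.4]
grip_width: 0.002
```

Request:
jog_arm(claw=[0, 0, 0, 0, 0], xyz=[[0.9, -0.6, 0.6], [0.9, -0.6, 0.6], [0.9, -0.6, 0.6], [0.9, -0.6, 0.6], [0.9, -0.6, 0.6]], roll=[0, 0, 0, 0, 0])

```text
time: 13.35
position: [0.4494, 0.0714, 0.0404]
tool_rot: [1.978, 1.336, -1.072]
ft_force: [-7.0, -3.1, 16.1]
grip_width: 0.002
```

Request:
jog_arm(claw=[0, 0, 0, 0, 0], xyz=[[0.9, -0.5, 0.6], [0.9, -0.5, 0.6], [0.9, -0.5, 0.6], [0.9, -0.5, 0.6], [0.9, -0.5, 0.6]], roll=[0, 0, 0, 0, 0])

```text
time: 13.85
position: [0.4494, 0.0713, 0.0404]
tool_rot: [1.979, 1.337, -1.071]
ft_force: [-6.8, -3.4, 17.2]
grip_width: 0.007
```

Request:
jog_arm(claw=[0, 0, 0, 0, 0], xyz=[[-2, 0, -1.3], [-6, 0, -4], [-10, 0, -6.6], [-14, 0, -9], [-18, 0, -12]], roll=[0, 0, 0, 0, 0])

```text
time: 14.35
position: [0.4507, 0.0708, 0.0627]
tool_rot: [1.98, 1.335, -1.07]
ft_force: [1.6, -1.2, 3.1]
grip_width: 0.007
```

Request:
jog_arm(claw=[0, 0, 0, 0, 0], xyz=[[-4, 0.5, -2.6], [-8, 1, -5.3], [-12, 2, -8], [-18, 3, -12], [-25, 3, -17]], roll=[0, 0, 0, 0, 0])

```text
time: 14.85
position: [0.453, 0.07, 0.0929]
tool_rot: [1.98, 1.336, -1.071]
ft_force: [-0.1, 0.3, -0.4]
grip_width: 0.004
```

Request:
jog_arm(claw=[0, 0, 0, 0], xyz=[[-20, 0, -12], [-50, 0, 0], [-90, 0, 10], [-120, 0, 20]], roll=[0, 0, 0, 0])

```text
time: 15.25
position: [0.4217, -0.0083, 0.1834]
tool_rot: [1.978, 1.335, -1.072]
ft_force: [0.5, -0.5, -0.1]
grip_width: 0.005
```

```bash
python3 -c "
from h import *
from scipy.optimize import least_squares
show()
p,d=grab('top',5);X=cloud('top',d);z=X[...,2]
hsv=cv2.cvtColor(p,cv2.COLOR_RGB2HSV);red=((hsv[...,0]<6)|(hsv[...,0]>174))&(hsv[...,1]>170)&(hsv[...,2]>100)&(z>.02)&(z<.08)&(X[...,0]<.5)
print(red.sum(),np.median(X[red],0))
p,d=grab('scene',5)
for t in (4,5):
    p,d=load('scene',t);X=cloud('scene',d);hsv=cv2.cvtColor(np.ascontiguousarray(p),cv2.COLOR_RGB2HSV);r0=np.hypot(X[...,0]-N[0],X[...,1]-N[1])
    m=(hsv[...,0]<16)&(hsv[...,1]>130)&(X[...,2]>.07)&(X[...,2]<.125)&(r0<.05)
    P=X[m][:,:2];r=least_squares(lambda c:np.hypot(*(P-c[:2]).T)-.034,P.mean(0)+[-.02,.01],loss='soft_l1',f_scale=.001)
    q=r.x-N;print(t,m.sum(),q@PX,q@PY)
    w=(r0<.04)&(X[...,2]>.125)&(X[...,2]<.147)&(hsv[...,1]<60)&(hsv[...,2]>140);zz=X[...,2][w];print(w.sum(),np.percentile(zz,[50,80,90,97]))
ims=[cv2.resize(cv2.imread(f'pics/scene{t}.png')[150:225,235:300],None,fx=6,fy=6,interpolation=cv2.INTER_CUBIC) for t in(4,5)]
cv2.imwrite('pics/c5.png',np.hstack(ims))"
```

```text
t 15.25 q [ 1.417 -0.168 -0.88   2.128 -0.731  1.324  0.419] p [ 0.4217 -0.0083  0.1834] f [ 0.51 -0.5  -0.07]
[[0.201, 0.925, -0.322], [0.514, -0.38, -0.769], [-0.834, -0.011, -0.552]] tilt 33.5 az 68.6
196 [0.45335993 0.06326829 0.07030772]
4 71 -0.0013883570867800304 0.001198212689742188
96 [0.14059899 0.14268501 0.14331627 0.1445976 ]
5 73 -0.0014953189578017956 0.0013511640997715035
72 [0.1362653  0.13787994 0.13893882 0.13966255]
```

View pics/c5.png

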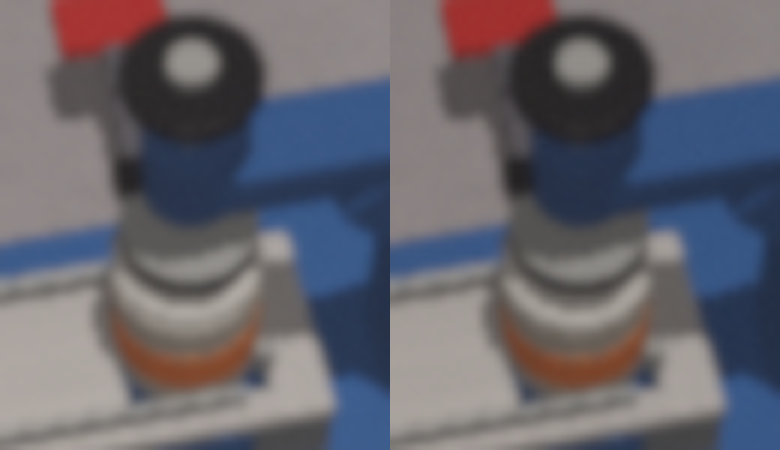

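The lid's top has dropped by about 4 to 5 mm, to around 0.138 m (0.137 m is fully home). The lever is back at 0.0703 m and the tub has not moved. The arm is clear, so I'm handing in.

```bash
python3 -c "
from h import *
print(order.close_job())"
```

```text
the job is handed in; nothing more can be done
None
```

The orange-labelled tub is closed in the press, and I handed the job in at about 15.4 s of the 67 s allowed. Closing the job reports no verdict, so everything below is from my own checks.

**What I did:**
- **Leaning the hand:** The jog commands cannot tilt the tool. I got a lean of about 33° by asking for poses at the arm's inner reach limit. The lean's direction was about 9° off the bed axis.
- **Pushing home:** I slid the tub low along the bed with the fingers shut until it hit a firm stop. At about 10 N it moved only another 0.3 mm.
- **Pressing:** I pressed the handle down about 35 mm. The force was about 12 N while the lid slid, then it stiffened. I held it for about 1 s at roughly 16–17 N vertical, 18–19 N in total, and eased the lever back up.

**Last checks:**
- **Handle:** it is back at 70.3 mm above the bench, against 70.5 mm before the press.
- **Lid:** the camera depth shows its top fell about 4–5 mm, to about 138 mm above the bench; fully home would be 137 mm. Depth noise is too large to confirm the 0.6 mm tolerance by camera, so that rests on the stiffening I felt.
- **Tub:** it measured about 2 mm from the nest estimate, before and after the press. That is about the calibration error, so the firm stop is the better evidence that it was home.
- **Contact:** the wrist force read about zero, with the arm clear of everything.

**Forces:** the hold was a little over the suggested 14–18 N in total, because of a 6–7 N sideways force at the handle. The highest total I read was 18.9 N, below the 22 N limit. I only saw the force at the end of each move, so a brief peak in between could have been missed.

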